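# Clamp the cedar tray down against the wind

## Task

The wind is getting up on the terrace, so fix the cedar tray down: on the hold-down clamp whose arm reaches over the tray's wooden end lug, turn the T-bar knob clockwise (seen from above) until the rubber foot touches the lug, then turn it one eighth of a turn (45 degrees) more and no further, and let go. Do not shift the tray, and leave the other clamp's knob as it is.

Things in the scene. Friction and masses are not known exactly. Their poses are not given: they have to be found in the camera images.
- clamp: Steel clamp bolted to the wall top; of two alike, the one whose rubber foot hangs over the tray's lug. Origin: on the knob's axis at wall-top height; z up, x along its arm, from the post (72 mm behind) to the tray. Arm 26 mm wide, top at 93 mm. Black T-bar knob: 56 x 14 x 26 mm, centred on the axis, 117 to 143 mm up, free all round; it stays at that height, only screw and foot go down.
- clamp_knob (a joint): Knob angle, rad, grows clockwise from above (tightening; foot sinks 24 mm a turn). The bar lies 0.80 - value anticlockwise of the arm. Foot just touches at 0.80, bar in line with the arm; starts 0.10 to 0.65. An eighth turn past touching is 1.585, bar 45 degrees clockwise of the arm. Friction 0.12 N m, 0.05 more as the sprung foot presses; stays where left; stops at -0.2, 2.8.
- tray: Loose cedar tray, 300 x 200 mm, 45 mm high, 10 mm walls, about 1.4 kg, bowls, funnel and scraper in it. Origin: centre of its underside, x along its length; a solid lug 55 mm long, 80 mm wide and 30 mm thick stands out from its -x end, under the clamp's foot.
- spare_bar_end (a point): Point on the end of the T-bar of the other, like clamp, which has nothing under its foot: 26 mm out from that knob's axis, 130 mm above the wall top. Must stay put.
Mind the look-alikes: they are no part of the job. What is shaped like the clamp but blue is not meant.

How it is judged:
By the outcome, as a careful person would: the job done as asked, in the order asked, and still so for the second after the job is handed in, with the robot touching nothing.
It also fails if it takes over 32 s, if anything falls off the work surface, if the arm or the gripper's body presses on something with over 40 N, if the wrist force passes 120 N, or if a joint passes its speed limit or range.

## Robot

A 7-joint arm with a two-finger parallel gripper is mounted at the origin on the work surface. World frame = base frame: x ahead of the robot, y to its left, z up, the work surface at z = 0. Lengths are in m, angles in rad, forces in N, time in s.
With the tool pointing down it reaches from about 0.35 to 0.9 m from the base axis. Payload 7.2 kg.
Tool frame: the origin (TCP) lies at the very end of the fingers, on their centre line; the grasp point (between the pads) lies 19 mm behind it; x points along the fingers, y is the direction in which the jaws open and shut, and the axes are right-handed (so a half turn about x gives the same grasp; the last joint's range is limited). The gripper opens to 85 mm and grips with 20 to 120 N. Pads are 22 mm wide; open, the fingers measure 114 mm over their backs; the gripper's body (76 mm by 85 mm) begins 54 mm behind the grasp point. The pads swing forward as they close: fully open they stand 13 mm farther back than shut.
Start: joints at [1.277, 0.411, -0.013, 1.596, 0.006, 1.134, -0.082], TCP at [0.14, -0.609, 0.231] pointing down, gripper open.
Joint ranges: [-2.95, 2.95], [-0.29, 1.99], [-1.47, 1.44], [0.14, 2.54], [-1.03, 4.17], [0.13, 1.85], [-2.86, 2.86]. Speed limits (rad/s): [2.39, 2.39, 3.01, 3.01, 3.14, 3.14, 3.14].

## Interface

Orientations are given as a 3x3 rotation matrix whose columns are the frame's x, y, z axes.
In Python, from workcell import telemetry, get_image, get_calibration, manip gives the robot as it stands.
- The arm moves only by the shell command python3 -m creep 'ROWS' [FORCE]. ROWS is JSON, one flat list of numbers, 5 for each row, row after row: the closure, from -1 (fully open) to 1 (shut), then the shift along the tool's x, y, z in m, then the turn about the tool's x in rad. A call has 1 to 8 rows; each row shifts and turns the commanded pose from where the row before left it, along the tool's axes as they then stand; what a row does not reach is not made up. A row lasts 1/8 s, in which the tool goes at most 62.5 mm and 10.7 degrees, less where a joint would pass 70% of its speed; a pose out of reach is approached as far as the arm can. A call with a gripper value outside its range is refused whole. The fingers move at their own pace and stop on an object; FORCE is the grip in N (left out, the last holds). Time passes only in rows, so rows that do not move let the fingers close. It gives the time, the measured TCP pose, the force and the opening at its end, in the units of the state.
- telemetry.get_obs(): the state, without advancing time (a new reading comes with each control period).
- get_image(name): name is "side" or "top"; returns (picture, depth): 384x512x3 uint8, blue, green, red; 384x512 float32, m along the optical axis (not along the pixel's ray), 0 where there is no reading.
- get_calibration(name): a dict with "vertical_fov" (degrees; the focal length in pixels is half the picture's height over the tangent of half this angle, whatever the lens; pixels are square), "cx", "cy" (the principal point, pixels), "position" and "rotation" of the camera in the world. Camera axes: x right, y down, z forward; pixel columns grow to the right and rows downward; lengths in m; the calibration is good to about 2 mm. A picture is of the moment at which its call begins. get_calibration takes no time and is no camera call.
- manip.job_done(): hands the job in, once; it reports no verdict.
The state is a dict: "time_s": time; "joint_pos": joint angles; "joint_vel": joint speeds; "joint_efforts": joint torques, N m; "ee_pos": TCP position; "tcp_rot": TCP orientation; "wrist_force": force on the tool from outside, world axes, zero at the start; "wrist_torque": the same for the moment, N m; "gripper_width": opening from 0.0 (shut) to 1.0 (fully open).
Only numpy, scipy, OpenCV 4.12 (cv2) and the standard library are available. Lean on these libraries where they do the work, as an engineer would, in place of code of your own. Each camera call takes 0.05 s, during which the arm holds its last target. There are 200 camera calls.

## Working session

There is one attempt and no reset: what is moved stays moved. The work goes in short steps, Python scripts to look and compute and a shell command to move; the robot and the scene stay as the last step left them, time stands still between calls to the robot, and variables do not carry over. Pictures are saved under pics/ and viewed, about 8 in all and at most 12, crops included, and the job is handed in when it is done.

```bash
mkdir -p pics; cat > h.py <<'E'
import numpy as np,cv2
from workcell import telemetry,get_image,get_calibration,manip
def K(n):
    c=get_calibration(n);f=192/np.tan(np.radians(c['vertical_fov'])/2)
    return c,f
def pts(n,d):
    c,f=K(n);v,u=np.mgrid[0:384,0:512]
    P=np.stack([(u-c['cx'])/f*d,(v-c['cy'])/f*d,d],-1)
    return P@np.array(c['rotation']).T+np.array(c['position'])
def ray(n,u,v,z):
    c,f=K(n);r=np.array(c['rotation'])@np.array([(u-c['cx'])/f,(v-c['cy'])/f,1]);p=np.array(c['position'])
    return p+r*(z-p[2])/r[2]
E
python3 - <<'E'
from h import *
for n in('top','side'):
    im,d=get_image(n);np.savez('pics/%s0.npz'%n,im=im,d=d);cv2.imwrite('pics/%s0.png'%n,cv2.resize(im,(768,576)))
    print(n,get_calibration(n),(d==0).mean())
o=telemetry.get_obs();print(o['ee_pos'],o['tcp_rot'],o['time_s'],o['gripper_width'])
E
```

```text
top {'vertical_fov': 57.12725561687701, 'cx': 258.1623067822924, 'cy': 197.17165439566253, 'position': array([ 0.5357081 , -0.05550689,  1.03675251]), 'rotation': array([[-0.02496538, -0.99624007,  0.08296058],
       [-0.99952307,  0.02638398,  0.01604737],
       [-0.01817587, -0.08252038, -0.99642362]])} 0.004063924153645833
side {'vertical_fov': 57.46486649005234, 'cx': 250.25717558231707, 'cy': 188.41122440799288, 'position': array([0.2429921 , 0.51260692, 0.62549565]), 'rotation': array([[-0.86509808, -0.31656701,  0.3890895 ],
       [-0.50144918,  0.52661333, -0.68645985],
       [ 0.01241082, -0.78896371, -0.61431445]])} 0.004058837890625
[ 0.13974814 -0.60869952  0.23052464] [[-4.25689298e-04  2.23782430e-01 -9.74639032e-01]
 [ 1.45159026e-03 -9.74637955e-01 -2.23782816e-01]
 [-9.99998856e-01 -1.51003848e-03  9.00525510e-05]] 0.1 0.9998181214805713
```

View pics/top0.png

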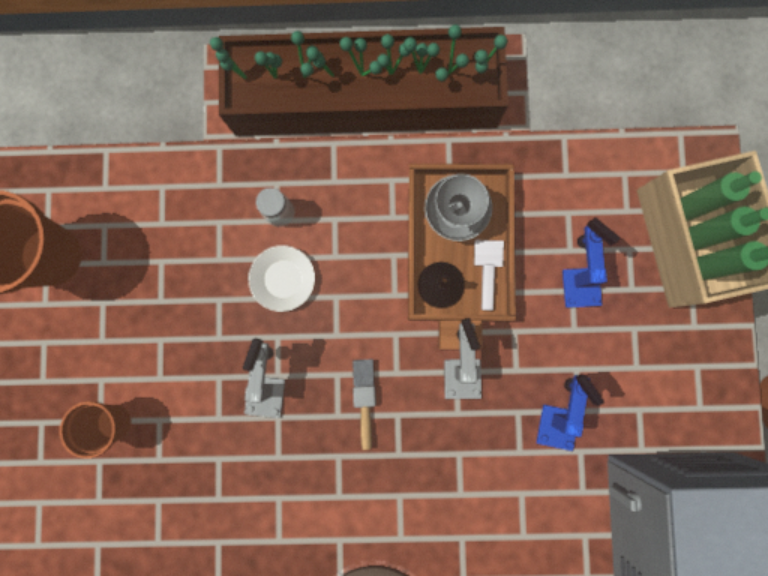

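View pics/side0.png

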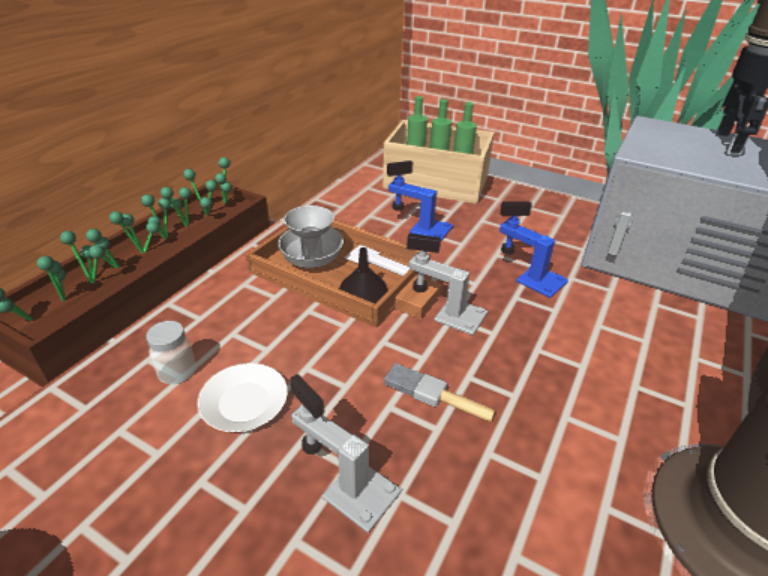

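```bash
cat > knob.py <<'E'
from h import *
def knob(n,im,d,cx,cy,r=.055,lo=.121,hi=.155):
    P=pts(n,d);m=(im.max(-1)<75)&(P[...,2]>lo)&(P[...,2]<hi)&(np.hypot(P[...,0]-cx,P[...,1]-cy)<r)&(d>0)
    k,l,s,_=cv2.connectedComponentsWithStats(m.astype(np.uint8))
    m=l==(1+np.argmax(s[1:,4]));Q=P[m]
    top=m&(P[...,2]>np.percentile(Q[:,2],60)-.006);Q=P[top]
    (c,w,a)=cv2.minAreaRect((Q[:,:2]*1000).astype(np.float32))
    b=cv2.boxPoints((c,w,a));e=b[1]-b[0],b[2]-b[1];e=max(e,key=np.linalg.norm)
    ev=np.linalg.eigh(np.cov(Q[:,:2].T))[1][:,1]
    f=lambda e:np.degrees(np.arctan2(e[1],e[0]))%180
    return np.round(c,1),np.round(sorted(w),1),'ang rect %.1f pca %.1f'%(f(e),f(ev)),'z',np.round(np.percentile(Q[:,2],[5,50,95]),4),len(Q),m
E
python3 - <<'E'
from knob import *
D={n:np.load('pics/%s0.npz'%n) for n in('top','side')}
im,d=D['top']['im'],D['top']['d'];P=pts('top',d)
for nm,(u,v) in dict(main=(467,335),spare=(257,355)).items():
    c=ray('top',u/1.5,v/1.5,.143);print(nm,c)
    for n in D: print(n,*knob(n,D[n]['im'],D[n]['d'],c[0],c[1])[:-1])
# arm: grey pixels height .085-.1
for n in D:
    im,d=D[n]['im'],D[n]['d'];P=pts(n,d);c=ray('top',467/1.5,345/1.5,.1)
    m=(np.hypot(P[...,0]-c[0],P[...,1]-c[1])<.11)&(P[...,2]>.086)&(P[...,2]<.1)&(np.ptp(im.astype(int),-1)<30)&(im.min(-1)>80)
    Q=P[m];r=cv2.minAreaRect((Q[:,:2]*1000).astype(np.float32));e=np.linalg.eigh(np.cov(Q[:,:2].T))[1][:,1]
    print('arm',n,r,np.degrees(np.arctan2(e[1],e[0])),np.median(Q[:,2]),len(Q))
    m=(np.hypot(P[...,0]-c[0],P[...,1]-c[1])<.3)&(P[...,2]>.1);
    print('wall z',np.median(P[(np.hypot(P[...,0]-c[0],P[...,1]-c[1])<.3)&(P[...,2]<.02),2]))
im,d=D['top']['im'],D['top']['d'];P=pts('top',d)
for nm,(u0,u1,v0,v1) in dict(bowls=(410,515,165,320),box=(610,768,455,576),blue1=(560,625,215,310),blue2=(535,605,370,450),crate=(640,768,150,300)).items():
    q=P[int(v0/1.5):int(v1/1.5),int(u0/1.5):int(u1/1.5)].reshape(-1,3);print(nm,q[:,2].max(),q[q[:,2]>.06].min(0)if (q[:,2]>.06).any() else '',q[q[:,2]>.06].max(0))
a=cv2.resize(D['top']['im'][195:275,280:345],None,fx=6,fy=6,interpolation=2);b=cv2.resize(D['side']['im'][145:225,255:330],None,fx=6,fy=6,interpolation=2)
cv2.imwrite('pics/crop1.png',np.hstack([a[:,:390],b[:480,:400]]))
E
```

```text
main [ 0.54041759 -0.17347018  0.143     ]
top [ 542.3 -180.2] [13.4 53.4] ang rect 18.1 pca 18.8 z [0.139  0.1421 0.1449] 113
side [ 542.1 -179.4] [14.1 53.7] ang rect 17.0 pca 17.4 z [0.1327 0.1398 0.1423] 114
spare [0.51566209 0.181126   0.143     ]
top [517.9 191.2] [14.3 52.4] ang rect 159.6 pca 159.8 z [0.1391 0.1417 0.1443] 120
side [517.  192.9] [13.2 55.5] ang rect 159.2 pca 160.4 z [0.137  0.1412 0.1431] 204
arm top ((509.7718200683594, -180.25997924804688), (27.204591751098633, 100.83562469482422), 88.60057830810547) -174.62295957651665 0.0921763675287881 278
wall z -9.53771106899648e-05
arm side ((510.1453552246094, -177.4663543701172), (102.24942016601562, 30.49697494506836), 0.6547228097915649) -177.0933736889574 0.09103307359292634 276
wall z -0.0011939187859889566
bowls 1.0367525134958164 [ 0.5357081  -0.22397646  0.06012447] [ 0.82881401 -0.05550689  1.03675251]
box 1.0367525134958164 [ 0.11406026 -0.68716416  0.0600724 ] [ 0.5357081  -0.05550689  1.03675251]
blue1 1.0367525134958164 [ 0.5357081  -0.43972203  0.06031331] [ 0.73497548 -0.05550689  1.03675251]
blue2 1.0367525134958164 [ 0.35933621 -0.39463494  0.06040648] [ 0.5357081  -0.05550689  1.03675251]
crate 1.0367525134958164 [ 0.5357081  -0.73284844  0.06003451] [ 0.84900081 -0.05550689  1.03675251]
```

View pics/crop1.png

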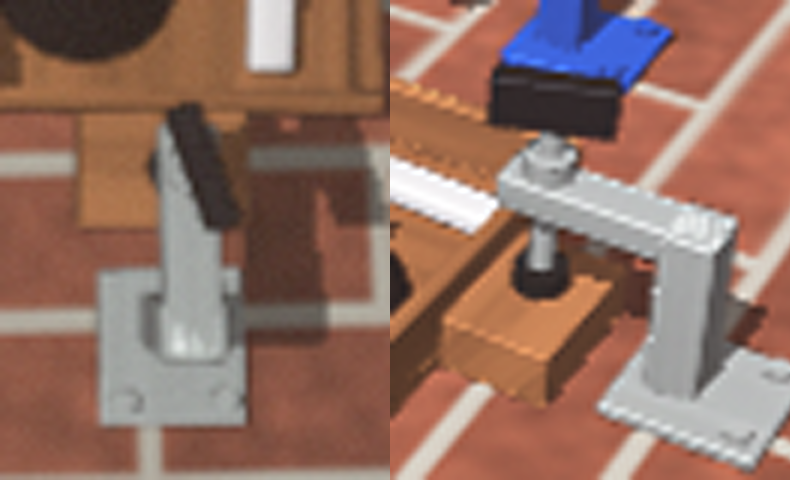

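```bash
python3 - <<'E'
from knob import *
D={n:np.load('pics/%s0.npz'%n) for n in('top','side')}
for n in D:
    im,d=D[n]['im'],D[n]['d'];P=pts(n,d);X,Y,Z=np.moveaxis(P,-1,0)
    g=(np.ptp(im.astype(int),-1)<35)&(im.min(-1)>70)&(d>0)
    m=g&(Z>.083)&(Z<.1)&(X>.455)&(X<.56)&(abs(Y+.18)<.05)
    Q=P[m]
    for s in(1,-1):
        E=[]
        for x in np.arange(.46,.552,.006):
            q=Q[abs(Q[:,0]-x)<.004,1]
            if len(q)>3:E.append((x,(s*q).max()*s))
        E=np.array(E);w=np.ones(len(E),bool)
        for _ in range(4):
            p=np.polyfit(*E[w].T,1);w=abs(np.polyval(p,E[:,0])-E[:,1])<.002
        print(n,'arm edge',s,np.degrees(np.arctan(p[0])).round(1),'y at .54',np.polyval(p,.54).round(4),w.sum(),len(w))
    m=g&(Z>.003)&(Z<.02)&(np.hypot(X-.47,Y+.18)<.075);print('plate',cv2.minAreaRect((P[m][:,:2]*1000).astype(np.float32)),m.sum())
    m=(d>0)&(Z>.05)&(Z<.6)
    for nm,(x0,x1,y0,y1) in dict(near=(.46,.64,-.27,-.09),tray=(.6,.95,-.3,-.05),blue=(.3,.8,-.5,-.27),all=(.25,.6,-.65,-.2),box=(0,.3,-.8,-.4)).items():
        k=m&(X>x0)&(X<x1)&(Y>y0)&(Y<y1)
        if k.any():i=np.argmax(np.where(k,Z,0));print(nm,P.reshape(-1,3)[i].round(3))
E
```

```text
top arm edge 1 -2.2 y at .54 -0.1686 15 15
top arm edge -1 12.5 y at .54 -0.1795 8 15
plate ((457.40216064453125, -183.55035400390625), (78.2160873413086, 71.88475799560547), 88.57270812988281) 433
near [ 0.556 -0.175  0.147]
tray [ 0.788 -0.223  0.112]
blue [ 0.303 -0.482  0.242]
all [ 0.3   -0.524  0.244]
box [ 0.218 -0.56   0.244]
side arm edge 1 -1.4 y at .54 -0.1669 14 16
side arm edge -1 1.4 y at .54 -0.1905 13 16
plate ((458.134765625, -179.000244140625), (72.05294036865234, 74.92057800292969), 89.6961898803711) 412
near [ 0.555 -0.173  0.143]
tray [ 0.738 -0.193  0.109]
blue [ 0.3   -0.477  0.239]
all [ 0.276 -0.534  0.241]
box [ 0.174 -0.589  0.477]
```

Candidates in the top view (768 px wide): steel clamp at (467,340) over the tray's lug, steel clamp at (258,355) over bare wall (spare), blue clamps at (597,235) and (585,390). I choose (467,340). The close crop shows its foot over the wooden lug. The knob is at (0.542,-0.180) with its top at 0.142, the bar at about 18° and the arm at about -1°, so the joint value is about 0.47, which fits the stated start range. I lift first because the grill box is 0.244 high.

```bash
python3 -m creep '[-1,-0.035,0,0,0, -1,-0.035,0,0,0, -1,-0.03,0,0,0, -1,0,-0.0235,-0.035,0, -1,0,-0.0235,-0.035,0, -1,0,-0.0235,-0.035,0, -1,0,-0.0235,-0.035,0, -1,0,-0.0235,-0.035,0]' 40 && python3 -m creep '[-1,0,-0.0235,-0.035,0, -1,0,-0.0235,-0.035,0, -1,0,-0.0235,-0.035,0, -1,0,-0.0235,-0.035,0, -1,0,-0.0235,-0.035,0, -1,0,-0.0235,-0.035,0, -1,0,-0.0235,-0.035,0, -1,0,-0.0235,-0.035,-0.087]'; python3 -m creep '[-1,0,0,0,0,-1,0,0,0,0]'; python3 -c "
from h import *
o=telemetry.get_obs();R=np.array(o['tcp_rot']);print(o['joint_pos'],o['wrist_force']);d=np.array([.542,-.1795,.113])-o['ee_pos'];print(R.round(3),'tool shift',R.T@d,'jaw ang',np.degrees(np.arctan2(R[1,1],R[0,1])))"
```

```text
time_s: 1.1
ee_pos: [0.2848, -0.4542, 0.331]
tcp_rot: [[-0.0, 0.224, -0.975], [0.0, -0.975, -0.224], [-1.0, -0.0, 0.0]]
wrist_force: [0.9, 0.1, -0.4]
gripper_width: 1.006
time_s: 2.1
ee_pos: [0.5156, -0.2084, 0.331]
tcp_rot: [[-0.001, 0.309, -0.951], [0.0, -0.951, -0.309], [-1.0, -0.0, 0.001]]
wrist_force: [0.7, -0.3, -0.0]
gripper_width: 0.998
time_s: 2.35
ee_pos: [0.5145, -0.21, 0.3308]
tcp_rot: [[-0.001, 0.307, -0.952], [-0.0, -0.952, -0.307], [-1.0, -0.0, 0.001]]
wrist_force: [0.1, 0.2, -0.1]
gripper_width: 1.0
[ 0.58517404  0.24803645 -0.35351652  1.60322429  0.08857647  1.30711768
 -1.04023566] [ 0.13175489  0.20872381 -0.0853183 ]
[[-0.001  0.307 -0.952]
 [-0.    -0.952 -0.307]
 [-1.    -0.     0.001]] tool shift [ 0.21779913 -0.02051612 -0.03574409] jaw ang -72.11473431575762
```

```bash
python3 -m creep '[-1,0,-0.0205,-0.036,0, -1,0.04,0,0,0, -1,0.04,0,0,0, -1,0.04,0,0,0, -1,0.04,0,0,0, -1,0.03,0,0,0, -1,0.0275,0,0,0, -1,0,0,0,0]'; python3 -m creep '[0,0,0,0,0]'; python3 - <<'E'
from knob import *
o=telemetry.get_obs();print(o['ee_pos'],o['gripper_width'],o['wrist_force'],np.array([.542,-.1795,.113])-o['ee_pos'])
a,_=get_image('top');b,_=get_image('side')
cv2.imwrite('pics/crop2.png',np.hstack([cv2.resize(a[165:285,260:390],None,fx=3,fy=3,interpolation=2),cv2.resize(b[110:230,225:355],None,fx=3,fy=3,interpolation=2)]))
E
```

```text
time_s: 3.35
ee_pos: [0.5407, -0.1801, 0.112]
tcp_rot: [[-0.004, 0.306, -0.952], [0.001, -0.952, -0.306], [-1.0, -0.002, 0.004]]
wrist_force: [-0.3, -0.6, 0.3]
gripper_width: 1.0
time_s: 3.48
ee_pos: [0.5432, -0.1799, 0.1148]
tcp_rot: [[0.001, 0.306, -0.952], [-0.001, -0.952, -0.306], [-1.0, 0.001, -0.001]]
wrist_force: [0.1, -0.5, 0.7]
gripper_width: 0.817
[ 0.54315101 -0.17987322  0.11482846] 0.8170004475469844 [ 0.1227413  -0.53526985  0.74949611] [-0.00115101  0.00037322 -0.00182846]
```

View pics/crop2.png

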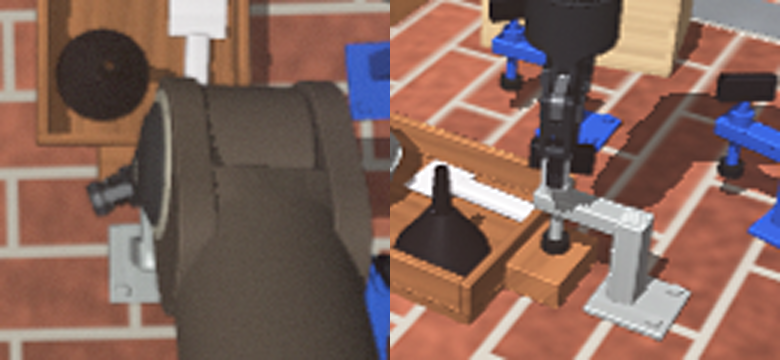

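The top view is blocked by the arm. The side view shows the fingers straddling the knob bar at crop (560,150), above the clamp arm. Closing now.

```bash
python3 -m creep '[0.5,0,0,0,0,0.5,0,0,0,0,1,0,0,0,0,1,0,0,0,0,1,0,0,0,0,1,0,0,0,0]' 50; python3 -c "
from h import *
o=telemetry.get_obs();R=o['tcp_rot'];print(o['wrist_force'],o['wrist_torque'],'jaw ang',np.degrees(np.arctan2(R[1,1],R[0,1])))"
```

```text
time_s: 4.32
ee_pos: [0.5437, -0.1808, 0.1145]
tcp_rot: [[0.002, 0.307, -0.952], [-0.002, -0.952, -0.307], [-1.0, 0.003, -0.001]]
wrist_force: [1.6, -5.6, 2.3]
gripper_width: 0.153
[ 1.64180991 -5.64101156  2.26010192] [-0.80304263 -0.20764542  0.09195425] jaw ang -72.1413137138359
```

```bash
python3 -m creep '[1,0,0.0007,0,0.05,1,0,0,0,0.1,1,0,0,0,0.1,1,0,0,0,0.1,1,0,0,0,0.1,1,0,0,0,0.1,1,0,0,0,0.05,1,0,0,0,0]'; python3 -c "
from h import *
o=telemetry.get_obs();R=o['tcp_rot'];print(o['joint_pos'][6],o['wrist_torque'],'jaw ang',np.degrees(np.arctan2(R[1,1],R[0,1])))"
```

```text
time_s: 5.32
ee_pos: [0.5438, -0.1812, 0.1146]
tcp_rot: [[0.002, -0.285, -0.959], [-0.002, -0.959, 0.285], [-1.0, 0.001, -0.002]]
wrist_force: [0.2, -5.4, 2.6]
gripper_width: 0.155
-1.729100464849942 [-0.72084723 -0.13698366 -0.06862515] jaw ang -106.55469277870193
```

```bash
python3 -m creep '[1,0,0,0,0.05,1,0,0,0,0.1,1,0,0,0,0.1,1,0,0,0,0.1,1,0,0,0,0.09,1,0,0,0,0.04,1,0,0,0,0,1,0,0,0,0]'; python3 -c "
from h import *
o=telemetry.get_obs();R=o['tcp_rot'];print(o['joint_pos'],o['wrist_torque'],'jaw ang',np.degrees(np.arctan2(R[1,1],R[0,1])))"; python3 -m creep '[0.3,0,0,0,0,-0.3,0,0,0,0,-1,0,0,0,0,-1,0,0,0,0,-1,0,0,0,0,-1,0,0,0,0]';python3 -m creep '[-1,-0.02,0,0,0,-1,-0.035,0,0,0,-1,-0.035,0,0,0,-1,-0.03,0,0,0,-1,-0.03,0.025,0.03,0,-1,0,0.025,0.03,0,-1,0,0.025,0.03,0,-1,0,0,0,0]'
```

```text
time_s: 6.32
ee_pos: [0.5437, -0.1814, 0.1145]
tcp_rot: [[0.002, -0.695, -0.719], [-0.002, -0.719, 0.695], [-1.0, 0.0, -0.003]]
wrist_force: [1.0, -5.5, 3.3]
gripper_width: 0.151
[ 0.30369063  0.4512594  -0.08782657  1.84196039  0.05324236  0.84840723
 -2.14980553] [-0.91731603 -0.11097433 -0.07836225] jaw ang -134.0312621353709
time_s: 7.08
ee_pos: [0.5431, -0.1796, 0.1138]
tcp_rot: [[-0.0, -0.694, -0.72], [0.0, -0.72, 0.694], [-1.0, 0.0, 0.0]]
wrist_force: [-0.6, -0.9, -0.3]
gripper_width: 1.003
time_s: 8.07
ee_pos: [0.4241, -0.1714, 0.2643]
tcp_rot: [[0.0, -0.695, -0.719], [-0.001, -0.719, 0.695], [-1.0, 0.0, -0.0]]
wrist_force: [0.5, -1.0, 0.6]
gripper_width: 1.002
```

```bash
python3 - <<'E'
from knob import *
out=[]
for n in('top','side'):
    im,d=get_image(n);np.savez('pics/%s1.npz'%n,im=im,d=d)
    for c in((.542,-.18),(.517,.191)):
        try: print(n,*knob(n,im,d,*c)[:-1])
        except Exception as e: print(n,e)
    out.append(im)
a,b=out
cv2.imwrite('pics/crop3.png',np.hstack([cv2.resize(a[165:285,260:390],None,fx=3,fy=3,interpolation=2),cv2.resize(b[110:230,225:355],None,fx=3,fy=3,interpolation=2)]))
E
```

```text
top [ 542.5 -180.3] [12.9 55.4] ang rect 135.5 pca 134.4 z [0.1384 0.1418 0.1449] 111
top [518.1 191.1] [14.2 52. ] ang rect 159.7 pca 158.8 z [0.1381 0.1421 0.1448] 121
side [ 543.1 -178.5] [12.  53.7] ang rect 137.2 pca 137.1 z [0.1348 0.1403 0.1422] 79
side [517.4 193.5] [12.4 55.3] ang rect 160.5 pca 159.9 z [0.1369 0.1413 0.1427] 199
```

View pics/crop3.png

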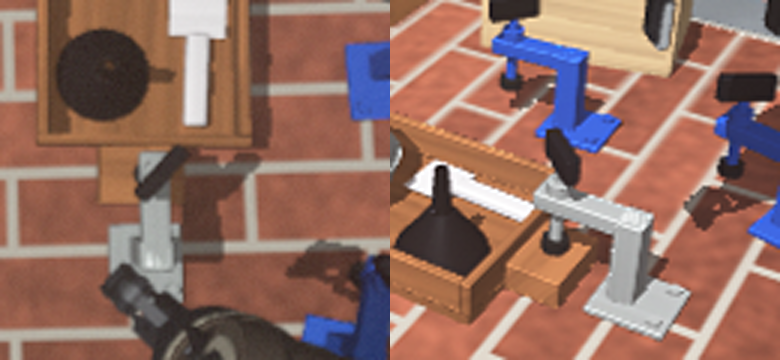

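```bash
python3 - <<'E'
from knob import *
c0=None
for n in('top','side'):
  for k in '01':
    D=np.load('pics/%s%s.npz'%(n,k));im,d=D['im'],D['d'];P=pts(n,d);X,Y,Z=np.moveaxis(P,-1,0)
    g=(np.ptp(im.astype(int),-1)<35)&(im.min(-1)>70)&(d>0)
    c,f=K(n);Rc=np.array(c['rotation']);C=np.array(c['position'])
    v,u=np.mgrid[0:384,0:512];r=np.stack([(u-c['cx'])/f,(v-c['cy'])/f,u*0+1],-1)@Rc.T
    W=C+r*((.093-C[2])/r[...,2])[...,None]   # arm top plane
    m=g&(Z>.083)&(Z<.1)&(W[...,0]>.47)&(W[...,0]<.53)&(abs(Y+.18)<.03);Q=W[m]
    o=[]
    for s in(1,-1):
        E=[]
        for x in np.arange(.472,.529,.003):
            q=Q[abs(Q[:,0]-x)<.003,1]
            if len(q)>3:E.append((x,(s*q).max()*s))
        E=np.array(E);w=np.ones(len(E),bool)
        for _ in range(4):
            p=np.polyfit(*E[w].T,1);w=abs(np.polyval(p,E[:,0])-E[:,1])<.002
        o+=[np.degrees(np.arctan(p[0])).round(1),np.polyval(p,.5).round(4),int(w.sum())]
    # post top/plate centre
    W0=C+r*((.006-C[2])/r[...,2])[...,None];m=g&(Z>.002)&(Z<.02)&(np.hypot(X-.46,Y+.18)<.075)
    pl=cv2.minAreaRect((W0[m][:,:2]*1000).astype(np.float32))
    # tray lug / tray: brown
    hsv=cv2.cvtColor(im,cv2.COLOR_BGR2HSV);W1=C+r*((.045-C[2])/r[...,2])[...,None]
    m=(hsv[...,1]>80)&(Z>.036)&(Z<.055)&(X>.55)&(X<.95)&(abs(Y+.17)<.16)
    t=cv2.minAreaRect((W1[m][:,:2]*1000).astype(np.float32))
    print(n,k,'edges',o,'plate',np.round(pl[0],1),np.round(pl[1],1),round(pl[2],1),'tray',np.round(t[0],1),np.round(t[1]),round(t[2],1))
E
```

```text
top 0 edges [np.float64(-3.4), np.float64(-0.1667), 20, np.float64(10.1), np.float64(-0.1887), 12] plate [ 443.8 -175. ] [130.6 107.4] 81.2 tray [ 719.4 -183.2] [198. 299.] 88.4
top 1 edges [np.float64(-2.1), np.float64(-0.167), 17, np.float64(0.2), np.float64(-0.1915), 20] plate [ 461.5 -183.3] [ 98.7 121.5] 29.6 tray [ 719.4 -183.2] [198. 299.] 88.4
side 0 edges [np.float64(-0.7), np.float64(-0.1554), 20, np.float64(1.6), np.float64(-0.1889), 19] plate [ 455.9 -177.8] [75.2 78.8] 89.8 tray [ 711.  -176.2] [206. 314.] 88.0
side 1 edges [np.float64(-1.7), np.float64(-0.1554), 20, np.float64(1.6), np.float64(-0.1889), 19] plate [ 458.  -177.9] [75.4 74.7] 89.3 tray [ 716.9 -175.9] [207. 303.] 88.2
```

The turn has held: bar about -44.5°, arm about -1.2°, so it is about 1.5–2° short. The tray reads the same as before and the spare knob is unchanged. There is plenty of time, so I regrip for a small trim.

```bash
python3 -m creep '[-1,0,-0.025,-0.03,0,-1,0,-0.025,-0.03,0,-1,0,-0.025,-0.03,0,-1,0.04,0,0,0,-1,0.04,0,0,0,-1,0.04,0,0,0,-1,0.03,0,0,0,-1,0,0,0,0]'; python3 -m creep '[0,0,0,0,0,0.5,0,0,0,0,1,0,0,0,0,1,0,0,0,0,1,0,0,0,0,1,0,0,0,0,1,0,0,0,0]' 50; python3 -m creep '[1,0,0,0,0.015,1,0,0,0,0.015,1,0,0,0,0,1,0,0,0,0]';python3 -c "
from h import *
o=telemetry.get_obs();R=o['tcp_rot'];print(o['wrist_torque'],'jaw ang',np.degrees(np.arctan2(R[1,1],R[0,1])))"
```

```text
time_s: 9.18
ee_pos: [0.5424, -0.1788, 0.111]
tcp_rot: [[-0.005, -0.694, -0.72], [0.002, -0.72, 0.694], [-1.0, 0.002, 0.005]]
wrist_force: [0.6, 0.6, -0.7]
gripper_width: 1.002
time_s: 10.05
ee_pos: [0.5427, -0.1806, 0.1147]
tcp_rot: [[-0.0, -0.695, -0.719], [-0.001, -0.719, 0.695], [-1.0, 0.001, -0.001]]
wrist_force: [-3.0, -1.4, 6.8]
gripper_width: 0.156
time_s: 10.55
ee_pos: [0.5427, -0.1805, 0.1147]
tcp_rot: [[0.0, -0.716, -0.698], [-0.001, -0.698, 0.716], [-1.0, 0.001, -0.001]]
wrist_force: [-4.0, -0.9, 6.4]
gripper_width: 0.152
[-0.31836743  0.67721813  0.0035874 ] jaw ang -135.7186066570534
```

```bash
python3 -m creep '[0.3,0,0,0,0,-0.3,0,0,0,0,-1,0,0,0,0,-1,0,0,0,0,-1,0,0,0,0,-1,0,0,0,0]';python3 -m creep '[-1,-0.02,0,0,0,-1,-0.035,0,0,0,-1,-0.035,0,0,0,-1,-0.03,0,0,0,-1,-0.03,0.025,0.03,0,-1,0,0.025,0.03,0,-1,0,0.025,0.03,0,-1,0,0,0,0]'
python3 - <<'E'
from knob import *
out=[]
for n in('top','side'):
    im,d=get_image(n);D=np.load('pics/%s0.npz'%n)
    for c in((.542,-.18),(.517,.191)): print(n,*knob(n,im,d,*c)[:-1])
    if n=='top':
        for k,(i,dd) in dict(before=(D['im'],D['d']),now=(im,d)).items():
            P=pts(n,dd);X,Y,Z=np.moveaxis(P,-1,0);h=cv2.cvtColor(i,cv2.COLOR_BGR2HSV)
            m=(h[...,1]>80)&(Z>.036)&(Z<.055)&(X>.55)&(X<.95)&(abs(Y+.17)<.16);print(k,cv2.minAreaRect((P[m][:,:2]*1000).astype(np.float32)))
    out.append(im)
a,b=out
cv2.imwrite('pics/crop4.png',np.hstack([cv2.resize(a[165:285,260:390],None,fx=3,fy=3,interpolation=2),cv2.resize(b[110:230,225:355],None,fx=3,fy=3,interpolation=2)]))
E
```

```text
time_s: 11.3
ee_pos: [0.5431, -0.1796, 0.1138]
tcp_rot: [[-0.0, -0.715, -0.699], [-0.0, -0.699, 0.715], [-1.0, 0.0, 0.0]]
wrist_force: [0.1, -0.3, 0.1]
gripper_width: 1.001
time_s: 12.3
ee_pos: [0.4244, -0.1678, 0.2643]
tcp_rot: [[0.0, -0.716, -0.698], [-0.001, -0.698, 0.716], [-1.0, 0.0, -0.0]]
wrist_force: [0.1, 0.2, 0.0]
gripper_width: 0.999
top [ 542.5 -180.6] [12.5 55.6] ang rect 133.4 pca 133.2 z [0.1394 0.1423 0.1452] 112
top [517.8 191.2] [14.2 52.2] ang rect 158.0 pca 159.7 z [0.1386 0.1422 0.1455] 118
before ((720.2301025390625, -183.58380126953125), (198.6651153564453, 300.97216796875), 88.34828186035156)
now ((719.822021484375, -183.31326293945312), (199.0316619873047, 300.6004638671875), 88.18608093261719)
side [ 543.7 -178. ] [11.6 55. ] ang rect 134.9 pca 135.4 z [0.1341 0.1404 0.1424] 79
side [517.2 193.3] [12.3 54.8] ang rect 159.7 pca 160.1 z [0.1361 0.1413 0.1427] 201
```

View pics/crop4.png

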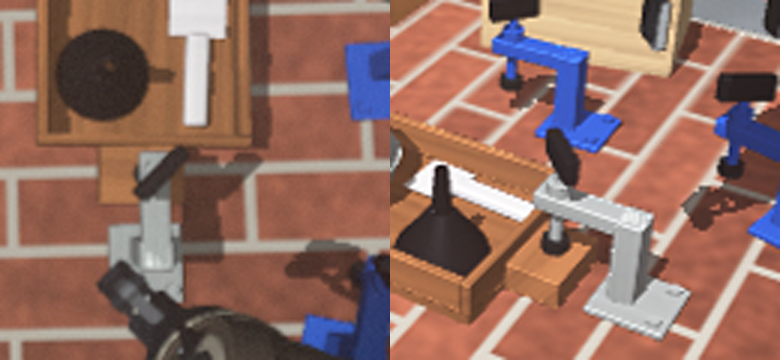

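The bar at crop (162,172) lies at about -46° against an arm at about -1.2°, so it is 45° clockwise of the arm. The foot is on the lug at (553,245) and the gripper is clear.

```bash
python3 -c "
from workcell import manip
print(manip.job_done())"
```

```text
the job is handed in; nothing more can be done
None
```

I turned the knob of the steel clamp over the tray's lug clockwise by about 64°, until its bar lay about 45° past its line with the arm. The first turn came out 1.5–2° short, so I regripped for a 1.7° trim. I then let go, backed off and handed the job in at about 12.4 s of the 32 s allowed.

Last checks:
- **Knob:** the bar's direction reads -46.7° from the top camera, -44.9° from the side camera and -45.7° from the jaws at release. The arm's direction is about -1.2°, but the readings of it scattered by 1–2°, so the final angle is good to about 2°.
- **Touching:** I did not sense the touch point separately, because the wrist torque was too noisy. It rests on the stated geometry (foot touches when the bar is in line with the arm). The side picture shows the foot on the lug.
- **Tray and other clamp:** the tray is unmoved within 0.5 mm and 0.2°. The other clamp's knob reads the same as at the start, within measuring noise of 1–2°.
- **Forces:** the wrist force stayed under 9 N at every reading I took.

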